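Snap the cap onto the oil bottle

ROBOT

A 6-joint arm with a two-finger parallel gripper is mounted at the origin on a cart in front of the work surface, level with it; the furniture and walls round the work are solid. World frame = base frame: x ahead of the robot, y to its left, z up, the work surface at z = 0. Lengths are in m, angles in rad, forces in N, time in s.
With the tool pointing down it reaches from about 0.15 to 0.775 m from the base axis. Payload 6.1 kg.
Tool frame: the origin (TCP) lies on the mounting face of the last link; the fingertips stand 173 mm ahead of it and the grasp point (between the pads) lies 155 mm ahead of it; z points along the fingers, y is the line along which they close (so a half turn about z gives the same grasp; the last joint's range is limited). The gripper opens to 85 mm and grips with 20 to 120 N. Pads are 22 mm wide; open, the fingers measure 114 mm over their backs; the gripper's body (76 mm by 85 mm) begins 54 mm behind the grasp point. The pads swing forward as they close: fully open they stand 13 mm farther back than shut.
Start: joints at [1.174, 0.126, -0.04, 1.405, 0, 1.571], TCP at [0.203, 0.484, 0.405] pointing down, gripper open.
Joint ranges: [-2.72, 2.72], [-0.95, 1.95], [-1.27, 1.35], [-1.78, 2.02], [-1.46, 1.47], [-3.14, 3.14]. Speed limits (rad/s): [2.39, 2.39, 3.01, 3.14, 3.14, 3.14].

INTERFACE

Orientations are given as a 3x3 rotation matrix whose columns are the frame's x, y, z axes.
In Python, from workcell import robot, hand, kinematics, get_obs, eyes, order gives the robot as it stands. Calls block until the motion is done:
- robot.move_pose(position, orientation): joint-space move of the TCP to a pose.
- robot.line_to(position, rot=None, feed=0.15, threshold=None): straight line of the TCP; rot=None keeps the orientation; feed is the mean speed in m/s. With threshold (N) it stops when the force on the tool has changed by that much, and returns True; else False.
- robot.goto_joints(angles): joint-space move.
- hand.move_gripper(opening): opening from 0.0 (shut) to 1.0 (fully open); the grip force is fixed at half the most; returns when the fingers have stopped.
- robot.pause(seconds).
- kinematics.ik(position, orientation): joint angles nearest the present ones, or None.
- get_obs(): the state.
- eyes.snapshot(name): name is "scene" or "top" or "wrist"; returns a dict with "frame" (420x560x3 uint8, red, green, blue), "z_map" (420x560 float32, m along the optical axis (not along the pixel's ray), 0 where there is no reading), "K" (3x3 intrinsics, pixels), "cam_to_world" (4x4, takes a point from camera to world coordinates). Camera axes: x right, y up, looking along -z (the intrinsics and any distortion apply to the point x, -y, -z); pixel columns grow to the right and rows downward; lengths in m; the calibration is good to about 2 mm. A picture is of the moment at which its call begins.
A pose or a line that the arm cannot do raises robot.Unreachable and nothing moves.
- order.job_done(): hands the job in; it is judged then, once.
The state is a dict: "t": time; "qpos": joint angles; "joint_velocities": joint speeds; "joint_efforts": joint torques, N m; "tool_pos": TCP position; "ee_rot": TCP orientation; "wrist_force": force on the tool from outside, world axes, zero at the start; "wrist_torque": the same for the moment, N m; "width": opening from 0.0 (shut) to 1.0 (fully open); "grip_force": force on a finger pad.
Only numpy, scipy, OpenCV 4.12 (cv2) and the standard library are available. Lean on these libraries where they do the work, as an engineer would, in place of code of your own. Each camera call takes 0.05 s, during which the arm holds its last target. There are 200 camera calls.

TASK

The oil bottle's snap cap is parked in the wooden caddy: slide it out of the channel's open end by its wooden knob, set it straight on the bottle's neck and press it down until it clicks home. After the click keep pressing so that the orange seal stays squashed, and finish like that, still gripping the knob and pushing down, with the bottle upright. Leave the spice jar, mug, pepper mill and garlic alone.

Things in the scene. Friction and masses are not known exactly. Their poses are not given: they have to be found in the camera images.
- cap_knob (a point): Snap cap, loose, 60 g: black cup, open below, with an upright round wooden knob on top. This point: on the cap's axis, middle of the knob, 46 mm above the cap's underside; z up along the axis. Knob 28 mm in diameter, from 25.5 to 64 mm above the underside. Black cup 42 mm in diameter, 25.5 mm high; rim round its foot 52 mm in diameter, 4.2 mm high. Cavity 21.5 mm deep, mouth 27 mm.
- caddy: Wooden caddy 90 x 84 x 22.5 mm, fixed. Origin on the worktop under the channel, which runs along its x axis from a closed end (x = +40 mm) to the open end (x = -40 mm, towards the robot's right, within 30 degrees). The cap stands upright on the channel floor (10 mm above the worktop), its rim under two lips 46.4 mm apart, tops at 22.5 mm; about 2 mm of play sideways.
- channel_end (a point): Middle of the channel's open end, at floor height (10 mm above the worktop), x and y axes as the caddy's. The cap cannot be lifted out through the lips: slide it level along -x by its knob; it is free once its axis is 26 mm or more beyond this point. The worktop below is free.
- bottle: Squat blue stoneware oil bottle, loose, about 0.6 kg, standing on the worktop. Origin at the centre of its foot, z up. Largest diameter 86 mm, shoulder at 54 mm. Round orange seal on the shoulder, 51 mm in diameter, its top 60 mm above the foot when relaxed. (A wall cabinet hangs 0.45 m above the worktop beyond x = 0.58 m, y < 0.05 m: keep the arm in front of it.)
- neck_top (a point): Top centre of the bottle's steel neck, 77 mm above its foot. Neck 24 mm in diameter, tapered over the top 4.5 mm to 17 mm; four sprung balls in it stand out to 31 mm across. A cap lowered on rests on the balls with cap_knob 39 mm above this point; 8 to 14 N pushes it past, then the push drops (the click) at about 30 mm, and the cap meets the seal at 29 mm.
- seal (a joint): How far the orange seal is squashed, in m: 0 relaxed, 0.0025 fully squashed (a spring of 3 N per mm, then solid).
- cap: The same snap cap, its origin at the centre of its underside (the cap_knob point lies 46 mm above).
- spice_jar: Bystander: spice jar with dark lid, 41 mm in diameter, 105 mm high; origin at the centre of its foot.
- blue_mug: Bystander: grey-blue mug, 78 mm in diameter, 97 mm high; origin at the centre of its foot.
- pepper_mill: Bystander: wooden mill, 56 mm in diameter, 165 mm high; origin at the centre of its foot.
- garlic: Bystander: garlic bulb, about 60 mm; origin at the centre of its underside.
Things that resemble listed ones, but are neither listed nor needed, are in the scene too. Leave any purple look-alike of the cap alone.

How it is judged:
On the way, in this order (a step that is already met when the one before it is completed fails the run):
1. the cap has been slid out of the open end of the channel (x of cap_knob in the frame of caddy below -0.058 m).
2. the cap has clicked onto the neck (z of cap_knob in the frame of bottle below 0.1074 m and horizontal distance between cap_knob and neck_top below 0.005 m), for 0.1 s.
At the end, for the whole second after the job is handed in: The cap sits clicked and straight on the bottle's neck (axis within 5 mm, 0.1 rad) and is still pushed down by the fingers with at least 2.5 N on the bottle, the seal squashed by at least 1 mm; the bottle stands upright (0.08 rad) and still on the worktop (z of cap_knob in the frame of bottle below 0.1065 m and horizontal distance between cap_knob and neck_top below 0.005 m and angle between the z axis of cap_knob and the z axis of bottle, either way round below 0.1 rad and value of joint seal above 0.001 m and contact force between cap and bottle above 2.5 N and contact force between the fingers and cap above 1 N and angle between bottle's own z axis and vertical below 0.08 rad and height (world z) of bottle between -0.005 and 0.005 m and linear speed of bottle below 0.02 m/s); the arm keeps its last pose, push and grip.
It fails at once if a bystander is moved by more than 30 mm (distance of any of spice_jar, blue_mug, pepper_mill, garlic from where it was at the start of the episode above 0.03 m).
It fails at once if the bottle is tipped by more than 0.35 rad (angle between bottle's own z axis and vertical above 0.35 rad).
It also fails if it takes over 45 s, if anything falls off the work surface, if the arm or the gripper's body presses on something with over 40 N, if the wrist force passes 120 N, or if a joint passes its speed limit or range.

## Working session

There is one attempt and no reset: what is moved stays moved. The work goes in short steps, each a Python script; the robot and the scene stay as the last script left them, time stands still between calls to the robot, and variables do not carry over. Pictures are saved under pics/ and viewed, at most 10 in all, crops included, and the job is handed in when it is done.

```bash
mkdir -p pics; ls
cat > h.py <<'E'
import numpy as np, cv2
from workcell import robot, hand, kinematics, get_obs, eyes, order
def snap(n):
    s=eyes.snapshot(n); np.savez('%s.npz'%n,**s); return s
def cloud(s):
    K=s['K'];z=s['z_map'];v,u=np.mgrid[:z.shape[0],:z.shape[1]]
    p=np.stack([(u-K[0,2])/K[0,0]*z,-(v-K[1,2])/K[1,1]*z,-z,np.ones_like(z)],-1)
    P=(p@np.asarray(s['cam_to_world']).T)[...,:3]; P[z==0]=np.nan; return P
def ray(s,u,v,h):
    K=s['K'];T=np.asarray(s['cam_to_world'])
    d=T[:3,:3]@np.array([(u-K[0,2])/K[0,0],-(v-K[1,2])/K[1,1],-1]);o=T[:3,3]
    return o+d*(h-o[2])/d[2]
E
python3 - <<'E'
from h import *
for n in('scene','top'):
    s=snap(n); cv2.imwrite('pics/%s1.png'%n,s['frame'][...,::-1]); print(n,s['K'].tolist(),np.round(s['cam_to_world'],3).tolist(),[k for k in s])
print(get_obs())
E
```

```text
pics
scene [[424.87526076736316, 0.0, 286.1184174736001], [0.0, 424.87526076736316, 209.67816514304013], [0.0, 0.0, 1.0]] [[0.76, 0.418, -0.498, 0.122], [-0.65, 0.466, -0.6, -0.516], [-0.019, 0.78, 0.626, 0.654], [0.0, 0.0, 0.0, 1.0]] ['frame', 'z_map', 'K', 'cam_to_world']
top [[390.4551399108224, 0.0, 281.1681265794654], [0.0, 390.4551399108224, 213.1202672530119], [0.0, 0.0, 1.0]] [[0.388, 0.9, -0.197, 0.435], [-0.922, 0.379, -0.086, -0.027], [-0.003, 0.214, 0.977, 0.961], [0.0, 0.0, 0.0, 1.0]] ['frame', 'z_map', 'K', 'cam_to_world']
{'t': 0.1, 'qpos': array([ 1.17400372e+00,  1.26332667e-01, -4.04737479e-02,  1.40538708e+00,
        4.15844882e-05,  1.57080380e+00]), 'joint_velocities': array([-0.00135308, -0.00132099,  0.00188817, -0.00048396,  0.00022301,
       -0.00058832]), 'joint_efforts': array([ 1.01214013e-03, -4.36898661e+01,  3.53611028e+01,  1.36132838e-02,
       -7.90062791e-05,  7.61728046e-06]), 'tool_pos': array([0.20284726, 0.48411515, 0.40401458]), 'ee_rot': array([[-9.22302361e-01,  3.86468654e-01, -5.78304774e-04],
       [ 3.86469085e-01,  9.22301484e-01, -1.27254136e-03],
       [ 4.15740036e-05, -1.39716482e-03, -9.99999023e-01]]), 'wrist_force': array([-0.03799362,  0.21411526,  0.10887082]), 'wrist_torque': array([-0.00986965, -0.02012875,  0.00940133]), 'grip_force': 0.0, 'width': 1.0002127892571162}
```

View pics/scene1.png

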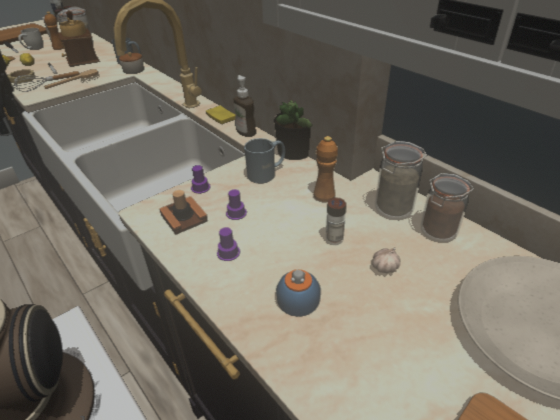

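View pics/top1.png

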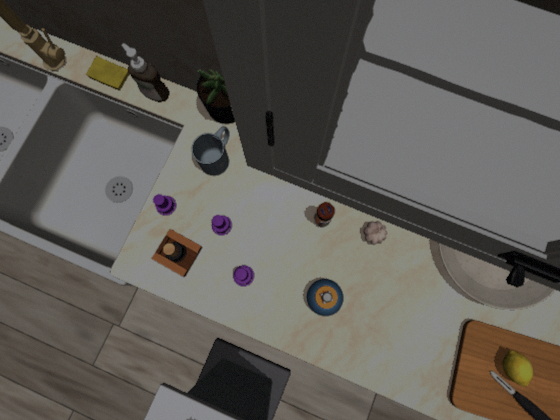

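The scene view shows the caddy with the black cap and wooden knob at about (183,212), and the bottle at (298,290). In the top view they are at (175,252) and (326,297). There are three purple look-alikes in the top view, at (163,204), (221,224) and (244,275). The only cap that is black with a wooden knob and sits in the caddy is the one at (175,252), so that is the target. I'll confirm it in an enlarged crop and measure.

Run:
```python
from h import *
S={n:dict(np.load(n+'.npz')) for n in('scene','top')}
a=cv2.resize(S['top']['frame'][195:325,140:360],None,fx=3.4,fy=3.4,interpolation=cv2.INTER_CUBIC)
cv2.imwrite('pics/crop.png',cv2.convertScaleAbs(a[...,::-1],alpha=1.6))
for n,s in S.items():
    P=cloud(s); hsv=cv2.cvtColor(s['frame'],cv2.COLOR_RGB2HSV); z=P[...,2]
    H,Sa,V=hsv[...,0],hsv[...,1],hsv[...,2]
    reg=(P[...,0]>.1)&(P[...,0]<.7)&(P[...,1]>-.3)&(P[...,1]<.55)&(z>.003)
    print(n,'table z', np.nanmedian(P[330:345,280:300,2]) if n=='top' else np.nanmedian(P[340:350,250:260,2]))
    for nm,m in(('purple',(H>125)&(H<160)&(Sa>90)&reg),('blue',(H>95)&(H<125)&(Sa>60)&reg),('orange',(H<18)&(Sa>110)&reg)):
        k,l,st,c=cv2.connectedComponentsWithStats(m.astype('u1'))
        for i in range(1,k):
            if st[i,4]>25:
                Q=P[l==i]; print(' ',nm,c[i].round(1),st[i],np.median(Q,0).round(3),Q.min(0).round(3),Q.max(0).round(3))
```

```text
scene table z -0.00037276337459063447
  purple [197. 168.] [193 166   9   5  37] [0.534 0.33  0.063] [0.523 0.317 0.06 ] [0.544 0.34  0.067]
  purple [199.2 182. ] [192 178  15   7  40] [0.526 0.322 0.025] [0.515 0.312 0.024] [0.549 0.342 0.029]
  purple [233.5 192.9] [229 190  10   6  44] [0.541 0.18  0.064] [0.531 0.17  0.062] [0.552 0.19  0.066]
  purple [235.  207.9] [228 204  15   7  37] [0.532 0.171 0.025] [0.524 0.163 0.023] [0.557 0.191 0.028]
  purple [224.9 231.7] [220 228  11   8  62] [0.448 0.079 0.064] [0.439 0.069 0.062] [0.46  0.09  0.067]
  purple [227.2 247.5] [219 242  17   9  50] [0.442 0.071 0.025] [0.431 0.062 0.022] [0.465 0.093 0.028]
  blue [298.6 292.7] [283 281  32  20 221] [ 0.457 -0.14   0.051] [ 0.445 -0.151  0.043] [ 0.499 -0.1    0.057]
  orange [195.2 207.1] [186 198  19  19 139] [0.469 0.242 0.022] [0.457 0.204 0.019] [0.479 0.288 0.035]
  orange [170. 217.] [161 207  20  21 175] [0.404 0.249 0.022] [0.393 0.211 0.017] [0.418 0.294 0.025]
  orange [298.  281.9] [285 271  27  20 280] [ 0.47  -0.126  0.06 ] [ 0.453 -0.143  0.054] [ 0.502 -0.093  0.069]
top table z -0.00012845913786468932
  purple [163.7 203.7] [153 195  23  20 306] [0.531 0.324 0.031] [0.51  0.312 0.003] [0.558 0.347 0.069]
  purple [220.3 224.2] [212 215  19  20 269] [0.538 0.177 0.034] [0.519 0.161 0.003] [0.566 0.203 0.068]
  purple [242.8 275.5] [234 266  20  20 288] [0.449 0.078 0.027] [0.426 0.058 0.003] [0.474 0.105 0.069]
  blue [323.4 297. ] [307 279  36  36 567] [ 0.474 -0.109  0.047] [ 0.438 -0.155  0.028] [ 0.519 -0.075  0.057]
  orange [323.9 212.4] [315 202  19  22 211] [ 0.646 -0.038  0.104] [ 0.632 -0.06   0.025] [ 0.671 -0.022  0.109]
  orange [176.5 252.4] [ 152  229   49   47 1056] [0.437 0.247 0.022] [0.394 0.203 0.005] [0.483 0.299 0.077]
  orange [325.5 296.5] [315 286  23  22 282] [ 0.477 -0.113  0.06 ] [ 0.453 -0.14   0.052] [ 0.502 -0.091  0.076]
```

View pics/crop.png

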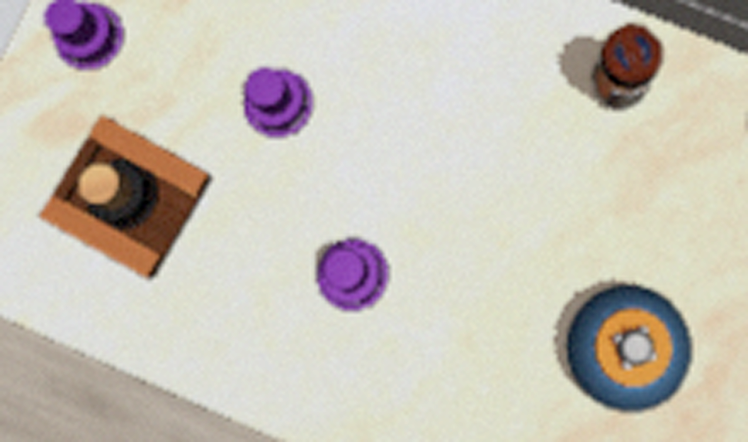

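The crop confirms it: the black cap with the tan knob is in the caddy at crop (100,185). The channel's open end faces the lower right, and the other three are purple. Next: refine the positions.

Run:
```python
from h import *
S={n:dict(np.load(n+'.npz')) for n in('scene','top')}
for n,s in S.items():
    P=cloud(s); hsv=cv2.cvtColor(s['frame'],cv2.COLOR_RGB2HSV)
    for nm,c,z0,h in(('knob',(.437,.247),.070,.074),('neck',(.477,-.113),.072,.077)):
        m=(np.hypot(P[...,0]-c[0],P[...,1]-c[1])<.045)&(P[...,2]>z0)&(P[...,2]<.09)
        v,u=np.nonzero(m); Q=P[m]
        (cx,cy),r=cv2.minEnclosingCircle(np.stack([u,v],1).astype('f4'))
        print(n,nm,len(u),Q.mean(0).round(4),'extent',(np.ptp(Q,0)).round(4),'ray',ray(s,cx,cy,h).round(4),(round(cx,1),round(cy,1)))
    m=(abs(P[...,2]-.060)<.003)&(np.hypot(P[...,0]-.477,P[...,1]+.116)<.03)
    # caddy lips
    m=(hsv[...,0]<20)&(hsv[...,1]>90)&(abs(P[...,2]-.0225)<.003)&(np.hypot(P[...,0]-.437,P[...,1]-.247)<.08)
    Q=P[m][:,:2].astype('f4'); (c,sz,a)=cv2.minAreaRect(Q)
    print(n,'caddy rect',np.round(c,4),np.round(sz,4),round(a,2))
    k,l,st,cc=cv2.connectedComponentsWithStats(m.astype('u1'))
    for i in range(1,k):
        if st[i,4]>60:
            q=P[l==i][:,:2].astype('f4'); r=cv2.minAreaRect(q); d=cv2.fitLine(q,cv2.DIST_HUBER,0,.001,.001).ravel()
            print('   lip',st[i,4],np.round(r[0],4),np.round(r[1],4),round(r[2],2),'line deg',np.degrees(np.arctan2(d[1],d[0])).round(2))
s=S['top']
for u,v in((105,117),(211,180),(152,278),(40,215)): print(ray(s,u/3.4+140,v/3.4+195,.0225).round(4))
```

```text
scene knob 80 [0.4375 0.2522 0.0733] extent [0.0263 0.0273 0.0052] ray [0.4365 0.2491 0.074 ] (178.5, 194.0)
scene neck 97 [ 0.4763 -0.1194  0.0755] extent [0.0266 0.0225 0.0068] ray [ 0.4739 -0.1211  0.077 ] (297.7, 274.9)
scene caddy rect [0.4362 0.2488] [0.0911 0.0822] 83.56
   lip 153 [0.4691 0.2464] [0.0872 0.0163] 83.33 line deg 83.2
   lip 190 [0.4052 0.2523] [0.091  0.0182] 84.67 line deg 84.84
top knob 112 [0.4374 0.2546 0.0736] extent [0.0262 0.0268 0.0067] ray [0.4375 0.2543 0.074 ] (169.0, 249.0)
top neck 87 [ 0.4774 -0.1168  0.0758] extent [0.0237 0.0218 0.0073] ray [ 0.4782 -0.1172  0.077 ] (327.3, 296.8)
top caddy rect [0.4376 0.2511] [0.0902 0.0825] 84.23
   lip 600 [0.4376 0.2511] [0.0902 0.0825] 84.23 line deg 21.34
[0.4824 0.2876 0.0225]
[0.4708 0.198  0.0225]
[0.3926 0.2066 0.0225]
[0.4015 0.2988 0.0225]
```

Sizes check out: the caddy is 90x82 mm, and the knob measures 26–27 mm across at z 74 mm. The caddy's +x is at about 84°, the knob is at (0.4375, 0.2535) and the neck at (0.477, -0.118). I'll hover over the knob and take a wrist look.

```bash
cat >> h.py <<'E'
def R_of(deg):  # closing axis y = -caddy y for caddy x at deg
    a=np.radians(deg); z=np.array([0,0,-1.]); y=np.array([np.sin(a),-np.cos(a),0]); return np.stack([np.cross(y,z),y,z],1)
def tcp(x,y,zg): return np.array([x,y,zg+.155])
def st(t=''):
    o=get_obs(); print(t,'t%.1f'%o['t'],'tcp',o['tool_pos'].round(4),'F',o['wrist_force'].round(1),'M',o['wrist_torque'].round(2),'w%.3f g%.1f'%(o['width'],o['grip_force']))
E
python3 - <<'E'
from h import *
R=R_of(84); print(kinematics.ik(tcp(.4375,.2535,.16),R), kinematics.ik(tcp(.477,-.118,.12),R))
robot.move_pose(tcp(.4375,.2535,.16),R); st()
s=snap('wrist'); cv2.imwrite('pics/w1.png',s['frame'][...,::-1])
P=cloud(s); hsv=cv2.cvtColor(s['frame'],cv2.COLOR_RGB2HSV)
print(np.round(s['cam_to_world'],3).tolist(), np.nanmin(P[...,2]))
m=(np.hypot(P[...,0]-.437,P[...,1]-.253)<.03)&(abs(P[...,2]-.074)<.003)
print('knob',m.sum(),P[m].mean(0),np.ptp(P[m],0))
m=(hsv[...,0]<20)&(hsv[...,1]>90)&(abs(P[...,2]-.0225)<.003)
k,l,s_,cc=cv2.connectedComponentsWithStats(m.astype('u1'))
for i in range(1,k):
    if s_[i,4]>200:
        q=P[l==i][:,:2].astype('f4'); r=cv2.minAreaRect(q); d=cv2.fitLine(q,cv2.DIST_HUBER,0,.001,.001).ravel()
        print('lip',s_[i],np.round(r[0],4),np.round(r[1],4),round(r[2],2),np.degrees(np.arctan2(d[1],d[0])).round(2))
E
```

```text
[ 0.5251561   0.10476144 -0.26026425  1.20577063  0.          2.20067218] [-0.24251075  0.09616259 -0.3596658   1.11496793  0.          1.43300533]
 t1.4 tcp [0.4373 0.2541 0.3153] F [ 0.6  0.5 -0.1] M [ 0.04 -0.    0.01] w1.000 g0.0
[[0.995, 0.099, 0.029, 0.443], [-0.103, 0.957, 0.271, 0.324], [-0.0, -0.273, 0.962, 0.285], [0.0, 0.0, 0.0, 1.0]] -0.9296874196435937
knob 1343 [0.43736048 0.25805682 0.07378158] [0.02702641 0.026992   0.00527978]
lip [ 228  143  108  109 5583] [0.4368 0.2539] [0.0892 0.0833] 84.29 30.56
```

View pics/w1.png

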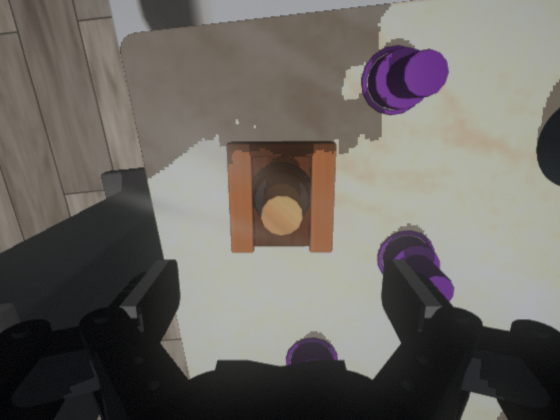

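The wrist view shows the tan knob at (282,215), inside the caddy at (281,196). The channel opens downwards in the picture, between the fingers, and the purple look-alikes are clear of the path. The angle is 84.3°. Now the grasp.

Run:
```python
from h import *
R=R_of(84.3)
robot.line_to(tcp(.4374,.2555,.11),R,feed=.15)
print(robot.line_to(tcp(.4374,.2555,.057),R,feed=.06,threshold=5)); st('down')
hand.move_gripper(0.0); st('grip'); robot.pause(.3); st()
```

```text
False
down t3.0 tcp [0.4376 0.2556 0.2124] F [-0.6  0.6 -0.1] M [ 0.02 -0.05 -0.03] w1.003 g0.0
grip t3.5 tcp [0.4374 0.2555 0.2123] F [-1.5  0.1  2.5] M [-0.1   0.21  0.05] w0.310 g58.9
 t3.8 tcp [0.4374 0.2555 0.2123] F [-0.7 -1.4  5.6] M [-0.09  0.26 -0.03] w0.311 g59.2
```

Run:
```python
from h import *
a=np.radians(84.3); d=-np.array([np.cos(a),np.sin(a)]); n=np.array([-d[1],d[0]])
p=get_obs()['tool_pos'].copy(); p[2]+=.0006
for i in range(9):
    q=p.copy(); q[:2]+=d*.01
    hit=robot.line_to(q,R_of(84.3),feed=.05,threshold=12); o=get_obs(); f=o['wrist_force']
    print(i,hit,o['tool_pos'].round(4),'along %.1f side %.1f z %.1f'%(f[:2]@d,f[:2]@n,f[2]),o['wrist_torque'].round(2),round(o['width'],3))
    if hit: break
    p=q+np.r_[n*np.clip(f[:2]@n*.0001,-.0005,.0005),0]
```

```text
0 False [0.4363 0.2451 0.2125] along -0.4 side 0.0 z -0.2 [0.02 0.05 0.04] 0.311
1 False [0.4354 0.2353 0.2129] along -0.2 side 0.1 z -0.3 [ 0.06 -0.07 -0.  ] 0.312
2 False [0.4344 0.2254 0.2129] along 0.2 side -0.3 z -0.0 [ 0.01  0.   -0.01] 0.308
3 False [0.4334 0.2154 0.2129] along 0.1 side 0.6 z -0.4 [-0.02 -0.01 -0.03] 0.308
4 False [0.4325 0.2055 0.2129] along -0.3 side -0.6 z 0.0 [-0.04  0.04  0.03] 0.309
5 False [0.4314 0.1955 0.2129] along 0.5 side -0.6 z -0.7 [-0.01  0.04  0.06] 0.314
6 False [0.4304 0.1856 0.2129] along 0.7 side 0.1 z -0.5 [ 0.   -0.01 -0.07] 0.312
7 False [0.4294 0.1756 0.2129] along -0.4 side 0.2 z -0.6 [-0.02  0.04 -0.  ] 0.311
8 False [0.4284 0.1657 0.2129] along -0.5 side 0.2 z -0.6 [ 0.   -0.01  0.  ] 0.309
```

Run:
```python
from h import *
R=R_of(84.3)
o=get_obs()['tool_pos']
robot.line_to([o[0],o[1],.165+.155],R,feed=.12); st('lift')
robot.line_to(tcp(.477,-.118,.165),R,feed=.2); robot.pause(.2); st('over')
s=snap('scene'); t=snap('wrist')
a=cv2.resize(s['frame'][180:330,220:380],None,fx=3.6,fy=3.6,interpolation=cv2.INTER_CUBIC)
b=cv2.resize(t['frame'],(560,420))
a=cv2.resize(a,(420,394)); cv2.imwrite('pics/over_s.png',cv2.convertScaleAbs(a[...,::-1],alpha=1.5)); cv2.imwrite('pics/over_w.png',b[...,::-1])
```

```text
lift t8.0 tcp [0.4282 0.1656 0.3192] F [ 0.4  0.8 -0.3] M [-0.06  0.03  0.04] w0.310 g59.0
over t9.8 tcp [ 0.477  -0.1174  0.3201] F [-0.9  0.1 -0.1] M [-0.02  0.01  0.03] w0.308 g59.0
```

View pics/over_s.png

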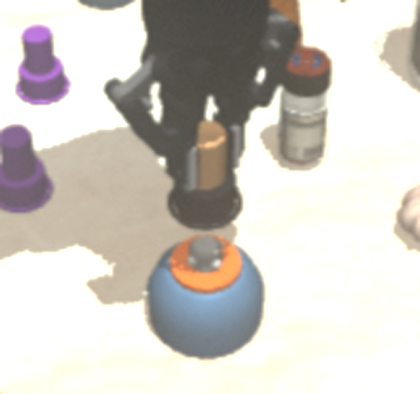

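View pics/over_w.png

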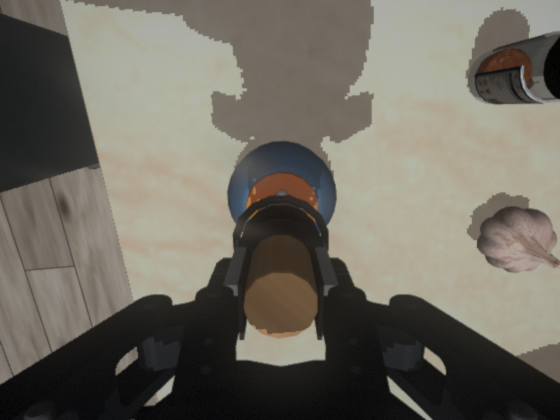

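Both views show the cap upright in the fingers, with its cup at wrist px (281,215). It is directly above the neck: in the scene crop the cap is at column 205 and the bottle at column 206. I'll check the alignment numerically from the stored frames before lowering.

Run:
```python
from h import *
for n in('scene','wrist'):
    s=dict(np.load(n+'.npz')); P=cloud(s); r=np.asarray(s['cam_to_world'])[:2,0]; r=r/np.linalg.norm(r)
    hsv=cv2.cvtColor(s['frame'],cv2.COLOR_RGB2HSV); L=P[...,:2]@r
    near=np.hypot(P[...,0]-.477,P[...,1]+.118)<.06
    for nm,m in(('rim',near&(abs(P[...,2]-.120)<.004)&(hsv[...,2]<90)),('knob',near&(P[...,2]>.148)&(P[...,2]<.185)&(hsv[...,0]<22)&(hsv[...,1]>80)),('body',near&(abs(P[...,2]-.04)<.01)&(hsv[...,0]>95)&(hsv[...,0]<125)),('seal',near&(hsv[...,0]<20)&(hsv[...,1]>110)&(abs(P[...,2]-.06)<.004)),('neck',near&(P[...,2]>.066)&(P[...,2]<.08))):
        if m.sum()>15:
            lo,hi=np.percentile(L[m],[1,99]); print(n,r.round(2),nm,m.sum(),'mid %.4f width %.4f'%((lo+hi)/2,hi-lo))
```

```text
scene [ 0.76 -0.65] rim 134 mid 0.4385 width 0.0475
scene [ 0.76 -0.65] knob 195 mid 0.4435 width 0.0153
scene [ 0.76 -0.65] body 581 mid 0.4390 width 0.0785
scene [ 0.76 -0.65] seal 277 mid 0.4393 width 0.0480
scene [ 0.76 -0.65] neck 140 mid 0.4404 width 0.0242
wrist [ 1.  -0.1] rim 1266 mid 0.4851 width 0.0490
wrist [ 1.  -0.1] knob 6058 mid 0.4853 width 0.0257
wrist [ 1.  -0.1] body 2419 mid 0.4857 width 0.0799
wrist [ 1.  -0.1] seal 1345 mid 0.4862 width 0.0473
wrist [ 1.  -0.1] neck 107 mid 0.4865 width 0.0288
```

Both views agree to about 1 mm. I'll correct by (+0.8, -0.6) mm, then lower and press in small steps.

Run:
```python
from h import *
R=R_of(84.3); x,y=.4778,-.1186
robot.line_to(tcp(x,y,.122),R,feed=.1); robot.pause(.15); st('pre')
z=.122
while z>.104:
    z-=.001; robot.line_to(tcp(x,y,z),R,feed=.02); o=get_obs(); f=o['wrist_force']
    print('%.4f tcp %.4f'%(z,o['tool_pos'][2]-.155),f.round(1),o['wrist_torque'].round(2))
    if f[2]>25 or np.hypot(*f[:2])>12 or (z<.1065 and f[2]>5.5): break
```

```text
pre t10.6 tcp [ 0.4781 -0.1187  0.2778] F [ 1.1 -0.5  0.3] M [ 0.02 -0.   -0.02] w0.308 g59.0
0.1210 tcp 0.1212 [ 0.   0.2 -0.8] [ 0.03 -0.01  0.04]
0.1200 tcp 0.1199 [-0.8  0.2 -0.3] [ 0.01  0.03 -0.  ]
0.1190 tcp 0.1189 [ 0.7 -0.3  0.6] [ 0.08  0.03 -0.  ]
0.1180 tcp 0.1181 [0.1 0.6 1. ] [ 0.28 -0.02  0.04]
0.1170 tcp 0.1175 [-1.5  2.8  3.5] [ 0.77  0.11 -0.  ]
0.1160 tcp 0.1167 [-2.1  3.4  7.3] [0.99 0.34 0.01]
0.1150 tcp 0.1160 [-0.5  4.6  9.1] [1.02 0.3  0.02]
0.1140 tcp 0.1151 [-1.   3.6  8.3] [0.99 0.26 0.06]
0.1130 tcp 0.1134 [-0.2  4.4  4.1] [ 1.03  0.09 -0.03]
0.1120 tcp 0.1107 [-1.   0.8 -6.3] [0.11 0.01 0.  ]
0.1110 tcp 0.1101 [-0.4  0.1 -5.8] [ 0.01 -0.01 -0.02]
0.1100 tcp 0.1098 [-0.3 -0.9 -6.6] [-0.06  0.01 -0.01]
0.1090 tcp 0.1093 [-0.6  0.6 -4.9] [ 0.12 -0.08  0.02]
0.1080 tcp 0.1083 [ 0.8  1.1 -2.8] [ 0.21 -0.25  0.03]
0.1070 tcp 0.1074 [ 1.7  2.  -0.6] [ 0.5  -0.39  0.01]
0.1060 tcp 0.1065 [1.9 1.8 2.4] [ 0.58 -0.41  0.  ]
0.1050 tcp 0.1055 [1.3 2.7 4.9] [ 0.67 -0.31  0.02]
0.1040 tcp 0.1047 [1.2 3.1 6.1] [ 0.75 -0.27  0.  ]
```

It clicked: a 9 N peak, then the drop. I'll press a little further to get a solid margin, then look.

Run:
```python
from h import *
R=R_of(84.3); x,y=.4778,-.1186; z=.104
while z>.1005:
    z-=.0005; robot.line_to(tcp(x,y,z),R,feed=.02); robot.pause(.1); o=get_obs(); f=o['wrist_force']
    print('%.4f tcp %.4f'%(z,o['tool_pos'][2]-.155),f.round(1),o['wrist_torque'].round(2),o['width'].__round__(3))
    if f[2]>11: break
robot.pause(.3); st('hold')
s=snap('scene'); P=cloud(s)
r=np.array([.76,-.65]); hsv=cv2.cvtColor(s['frame'],cv2.COLOR_RGB2HSV); near=np.hypot(P[...,0]-.477,P[...,1]+.118)<.06
m=near&(hsv[...,0]<22)&(hsv[...,1]>80)&(P[...,2]>.09); print('knob top z',np.percentile(P[m][:,2],[50,90,98]))
a=cv2.resize(s['frame'][210:330,230:370],None,fx=4,fy=4,interpolation=cv2.INTER_CUBIC)
cv2.imwrite('pics/press.png',cv2.convertScaleAbs(a[...,::-1],alpha=1.6))
```

```text
0.1035 tcp 0.1046 [-0.4  3.7 10.1] [ 0.77  0.09 -0.  ] 0.306
0.1030 tcp 0.1044 [-0.6  4.5 12.5] [0.84 0.23 0.02] 0.305
hold t16.1 tcp [ 0.478  -0.1186  0.2594] F [-1.   3.8 11.3] M [ 0.84  0.18 -0.01] w0.313 g61.5
knob top z [0.12041508 0.33488484 0.35016283]
```

View pics/press.png

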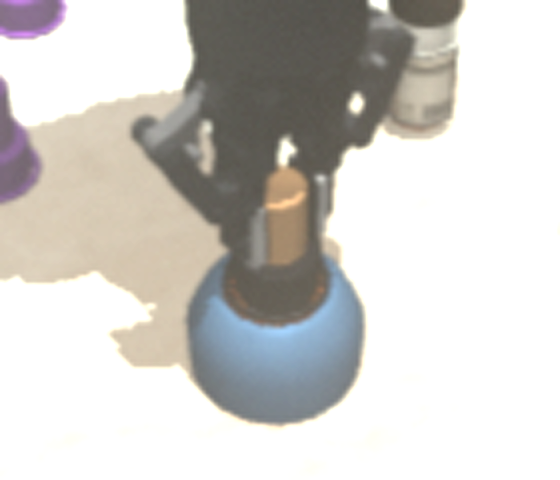

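The view shows the cap seated upright at (278,280), with the seal ringed evenly by the rim and the bottle upright. The push is 11 N and now solid, so the seal is fully squashed. I'll relax the small side force and hand in.

Run:
```python
from h import *
R=R_of(84.3); y=-.1186
for i in range(3):
    f=get_obs()['wrist_force']
    if f[1]<1.5: break
    y+=.0005; robot.line_to(tcp(.4778,y,.103),R,feed=.02); robot.pause(.2); st('y%.4f'%y)
robot.pause(.5); st('final'); 
if get_obs()['wrist_force'][2]>7: print(order.job_done())
```

```text
y-0.1181 t16.6 tcp [ 0.478  -0.1183  0.2594] F [-0.7  1.9 12. ] M [ 0.52  0.22 -0.02] w0.309 g61.4
y-0.1176 t17.1 tcp [ 0.4781 -0.118   0.2595] F [-0.8  0.6 12.3] M [ 0.2   0.27 -0.03] w0.312 g61.3
final t17.6 tcp [ 0.4781 -0.1181  0.2595] F [-0.7  0.2 11.8] M [ 0.22  0.21 -0.07] w0.313 g61.3
the job is handed in; nothing more can be done
None
```

The cap was slid out of the caddy and clicked onto the neck, and I handed the job in at about 17.6 s, still gripping the knob and pressing with about 12 N, the seal apparently fully squashed and the bottle upright; the judge returned no verdict.

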